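# Clear the storage tin from under the toaster lever and start the toast

### The arm

A 6-joint arm with a two-finger parallel gripper is mounted at the origin on the work surface. World frame = base frame: x ahead of the robot, y to its left, z up, the work surface at z = 0. Lengths are in m, angles in rad, forces in N, time in s.
With the tool pointing down it reaches from about 0.35 to 0.975 m from the base axis. Payload 4.9 kg.
Tool frame: the origin (TCP) lies at the very end of the fingers, on their centre line; the grasp point (between the pads) lies 19 mm behind it; z points along the fingers, y is the line along which they close (so a half turn about z gives the same grasp; the last joint's range is limited). The gripper opens to 85 mm and grips with 20 to 120 N. Pads are 22 mm wide; open, the fingers measure 114 mm over their backs; the gripper's body (76 mm by 85 mm) begins 54 mm behind the grasp point. The pads swing forward as they close: fully open they stand 13 mm farther back than shut.
Start: joints at [1.206, 0.053, 1.613, -0, 1.476, -0.119], TCP at [0.152, 0.606, 0.231] pointing down, gripper open.
Joint ranges: [-3.01, 3.01], [-1.01, 2.22], [0.06, 2.58], [-1.02, 4.17], [0.09, 2.62], [-3.14, 3.14]. Speed limits (rad/s): [2.57, 2.57, 3.14, 3.14, 3.14, 3.14].

### API

Orientations are given as a rotation vector (axis times angle).
In Python, from station import get_obs, get_image, get_calibration, finish_job gives the robot as it stands.
- The arm moves only by the tool servo_tool, never from a script. Its argument "increments" is a list of rows, each a list of 5 numbers: the opening, from 0 (shut) to 1 (fully open), then the shift along the tool's x, y, z in mm, then the turn about the tool's z in degrees. In form: [[jaw, tx, ty, tz, spin], ...]. A call has 1 to 12 rows; each row shifts and turns the commanded pose from where the row before left it, along the tool's axes as they then stand; what a row does not reach is not made up. A row lasts 1/8 s, in which the tool goes at most 62.5 mm and 10.7 degrees, less where a joint would pass 70% of its speed; a pose out of reach is approached as far as the arm can. A call is refused whole if a number of a shift passes 62.5 or a number of a turn 10.7, either way. A call with a gripper value outside its range is refused whole. The fingers move at their own pace and stop on an object; "force" is the grip in N (left out, the last holds). Time passes only in rows, so rows that do not move let the fingers close. It gives the time, the measured TCP pose, the force, the opening and the grip force at its end, in the units of the state.
- get_obs(): the state, without advancing time (a new reading comes with each control period).
- get_image(name): name is "scene" or "top"; returns the picture (420x560x3 uint8, red, green, blue); there is no depth.
- get_calibration(name): a dict with "fx", "fy", "cx", "cy" (pixels), "R" (3x3) and "t" (3): a world point X has camera coordinates R X + t. Camera axes: x right, y down, z forward; pixel columns grow to the right and rows downward; lengths in m; the calibration is good to about 2 mm. A picture is of the moment at which its call begins. get_calibration takes no time and is no camera call.
- finish_job(): hands the job in; it is judged then, once.
The state is a dict: "t": time; "q": joint angles; "dq": joint speeds; "effort": joint torques, N m; "tool_pos": TCP position; "tool_rot": TCP orientation; "contact_force": force on the tool from outside, world axes, zero at the start; "wrist_torque": the same for the moment, N m; "opening": finger opening in m; "grip_force": force on a finger pad.
Only numpy, scipy, OpenCV 4.12 (cv2) and the standard library are available. Lean on these libraries where they do the work, as an engineer would, in place of code of your own. Each camera call takes 0.05 s, during which the arm holds its last target. There are 200 camera calls.

### The job

The toaster has bread in it, but a storage tin stands in the way under its lever. First put the tin away, standing upright in the wooden tray beside the round canister and without dropping it, then push the toaster's lever all the way down until it catches and stays down by itself. Leave the other things on the counter where they are.

Things in the scene. Friction and masses are not known exactly. Their poses are not given: they have to be found in the camera images.
- toaster: Long steel toaster with black ends, fixed: 340 long (its x) x 156 wide (its y) x 175 mm high. Origin: centre of its underside on the counter; z up. The lever is on the end that faces its own -x (end face at x = -170 mm). Two slices of bread stick 33 mm out of the slot on top and sink as the lever goes down.
- lever_tab (a point): Centre of the upper face of the toaster's lever tab, a black paddle sticking out 40 mm from the toaster's end, 50 mm wide (toaster y), 12 mm thick. Up: this point is 158 mm above the counter, 20 mm out from the end face (toaster x = -190 mm, y = 0); it moves straight down with the lever. Axes as the toaster's.
- lever (a joint): How far the lever is pushed down, in m: 0 = up, 0.045 = fully down. A spring resists with 6 to 8 N and pushes it back up; beyond about 0.036 the latch snaps it down and holds it.
- tin: Closed rectangular storage tin, white with an aluminium lid and a paper label: 120 long (its x) x 55 wide (its y) x 125 mm high, plain upright sides, 0.25 to 0.5 kg, loose. Origin: centre of its underside. One end of it stands 10 to 35 mm under the lever tab, its length leading away from the toaster; the gap between tin and tab is 21 mm, so the tin stops the lever half way.
- tray: Low wooden tray, fixed, the home of the storage tins: outside 175 (its x) x 250 (its y) mm, rim 20 mm high and 6 mm thick, inner floor 6 mm above the counter. Origin: centre of its underside; z up. The canister stands at its +y end, the rest is free.
- canister: Round white ceramic canister with a wooden lid, 62 mm across, 100 mm high, loose, standing in the tray about 80 mm from the tray's centre along the tray's +y. Origin: centre of its underside.
- board: Wooden chopping board lying flat, fixed: 170 (its x) x 250 (its y) x 14 mm, without a rim. Origin: centre of its underside. The loaf lies on it. Not a place for the tin.
- loaf: Loaf of bread on the chopping board, 90 x 120 x 75 mm high, loose. Origin: centre of its underside. To be left alone.
- jam: Amber glass jam jar with a metal cap, 68 mm across, 95 mm high, loose, on the counter on the robot's side of the tin. Origin: centre of its underside. To be left alone.
- mug: White mug, 82 mm across, 95 mm high, its handle at its +y, loose, on the counter on the robot's side of the tin, right of the jam jar. Origin: centre of its underside. To be left alone.
- mill: Dark wooden pepper mill, 56 mm across, 170 mm high, loose, to the robot's left. Origin: centre of its underside. To be left alone.
- plate: White plate, 200 mm across, 20 mm high, loose, flat on the counter between the robot and the toaster. Origin: centre of its underside. To be left alone.

How it is judged:
On the way, in this order (a step that is already met when the one before it is completed fails the run):
1. the tin stands upright on the floor of the tray, let go and at rest (x of tin in the frame of tray between -0.08 and 0.08 m and y of tin in the frame of tray between -0.12 and 0.12 m and height (world z) of tin below 0.01 m and angle between tin's own z axis and vertical below 0.05 rad and contact force between the fingers and tin below 0.1 N and linear speed of tin below 0.03 m/s), for 0.2 s.
2. the lever is pushed all the way down (value of joint lever above 0.04 m), for 0.2 s.
At the end, for the whole second after the job is handed in: The lever is latched (joint above 0.040 of 0.045 m) with nothing holding it, and the tin stands upright (within 0.05 rad) and at rest on the floor of the tray (its underside less than 10 mm above the counter, so not on the rim), its centre within the tray (value of joint lever above 0.04 m and x of tin in the frame of tray between -0.08 and 0.08 m and y of tin in the frame of tray between -0.12 and 0.12 m and height (world z) of tin below 0.01 m and angle between tin's own z axis and vertical below 0.05 rad and linear speed of tin below 0.03 m/s); the robot touches nothing.
It fails at once if the tin is tipped over (beyond 0.5 rad) (angle between tin's own z axis and vertical above 0.5 rad).
It fails at once if the tin is dropped or thrown (faster than 0.7 m/s, as after a fall of 25 mm, with no finger touching it) (linear speed of tin above 0.7 m/s and contact force between the fingers and tin below 0.01 N).
It fails at once if the canister, loaf, jam jar, mug, mill or plate is moved more than 40 mm or knocked over (distance of any of canister, loaf, jam, mug, mill, plate from where it was at the start of the episode above 0.04 m or angle between any of canister, jam, mug, mill, loaf's own z axis and vertical above 0.6 rad).
It also fails if it takes over 51 s, if anything falls off the work surface, if the arm or the gripper's body presses on something with over 40 N, if the wrist force passes 120 N, or if a joint passes its speed limit or range.

## Working session

There is one attempt and no reset: what is moved stays moved. The work goes in short steps, Python scripts to look and compute and a tool call to move; the robot and the scene stay as the last step left them, time stands still between calls to the robot, and variables do not carry over. Pictures are saved under pics/ and viewed, at most 10 in all, crops included, and the job is handed in when it is done.

Besides the shell and the picture viewer there is one more tool, called after "Call:" as name([rows], argument=value, ...), one row to a line, values as JSON. servo_tool: Moves the arm, as the interface text tells. Its arguments: {"type":"object","properties":{"increments":{"type":"array"},"force":{"type":"number"}},"required":["increments"]}

```bash
mkdir -p pics; python3 - <<'E'
from station import *
import cv2
for n in("scene","top"):
    cv2.imwrite(f"pics/{n}0.png",get_image(n)[:,:,::-1]); c=get_calibration(n); print(n,c)
o=get_obs(); print(o["tool_pos"],o["tool_rot"],o["t"],o["opening"])
E
```

```text
scene {'fx': 436.1575080966523, 'fy': 436.1575080966523, 'cx': 277.14737663477825, 'cy': 211.06557693508196, 'R': array([[-0.55284922,  0.83319986, -0.01165065],
       [ 0.67485774,  0.4394961 , -0.59279862],
       [-0.48879931, -0.33559079, -0.80526645]]), 't': array([ 0.2276336 , -0.34530429,  1.57988304])}
top {'fx': 427.56928967182677, 'fy': 427.56928967182677, 'cx': 270.7739005894694, 'cy': 207.0422162344778, 'R': array([[ 0.0160985 , -0.99986041,  0.00447135],
       [-0.99322821, -0.016506  , -0.1150012 ],
       [ 0.11505895, -0.00258972, -0.99335529]]), 't': array([0.06940392, 0.55273736, 1.28439195])}
[0.15187223 0.60570026 0.23018445] [-3.85049422e-01 -3.11745046e+00  2.77722175e-03] 0.1 0.08554498867030146
```

View pics/scene0.png

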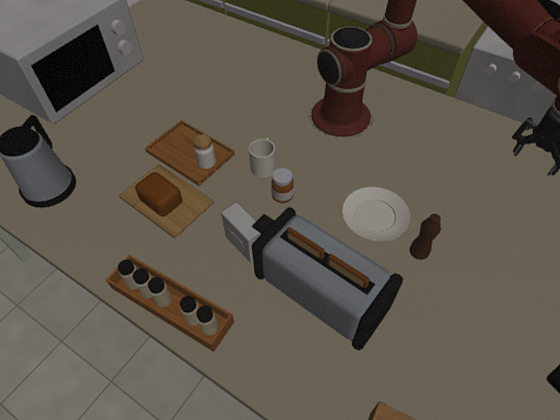

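View pics/top0.png

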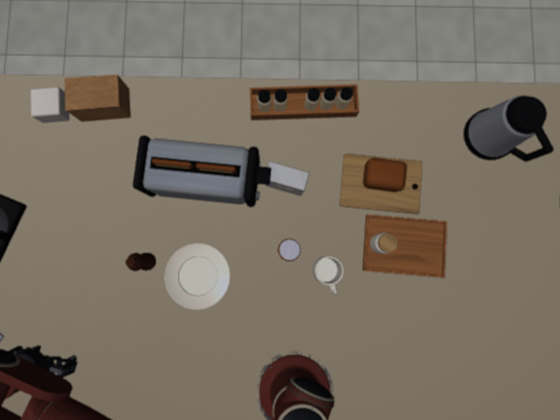

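The top view shows the toaster at about (200,170), its lever tab at (263,173), the tin at (288,178), the tray at (405,246) with the canister at its left end (383,243), the jam at (290,250) and the mug at (328,270). I'll crop it to get corner positions.

```bash
python3 - <<'E'
import cv2
a=cv2.imread("pics/top0.png")
c=cv2.resize(a[130:290,240:453],None,fx=3.75,fy=3.75,interpolation=cv2.INTER_CUBIC)
c=cv2.convertScaleAbs(c,alpha=1.3)
for i in range(240,453,20): cv2.putText(c,str(i),(int((i-240)*3.75),10),0,.35,(0,255,255)); cv2.line(c,(int((i-240+.5)*3.75),12),(int((i-240+.5)*3.75),18),(0,255,255))
for j in range(140,290,20): cv2.putText(c,str(j),(0,int((j-130+.5)*3.75)+4),0,.35,(0,255,255))
cv2.imwrite("pics/topc.png",c)
a=cv2.imread("pics/scene0.png")
c=cv2.resize(a[110:290,130:350],None,fx=3.3,fy=3.3,interpolation=cv2.INTER_CUBIC)
c=cv2.convertScaleAbs(c,alpha=1.3)
for i in range(130,350,20): cv2.putText(c,str(i),(int((i-130)*3.3),10),0,.35,(0,255,255))
for j in range(120,290,20): cv2.putText(c,str(j),(0,int((j-110+.5)*3.3)+4),0,.35,(0,255,255))
cv2.imwrite("pics/scenec.png",c)
E
```

```text
(no output)
```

View pics/topc.png

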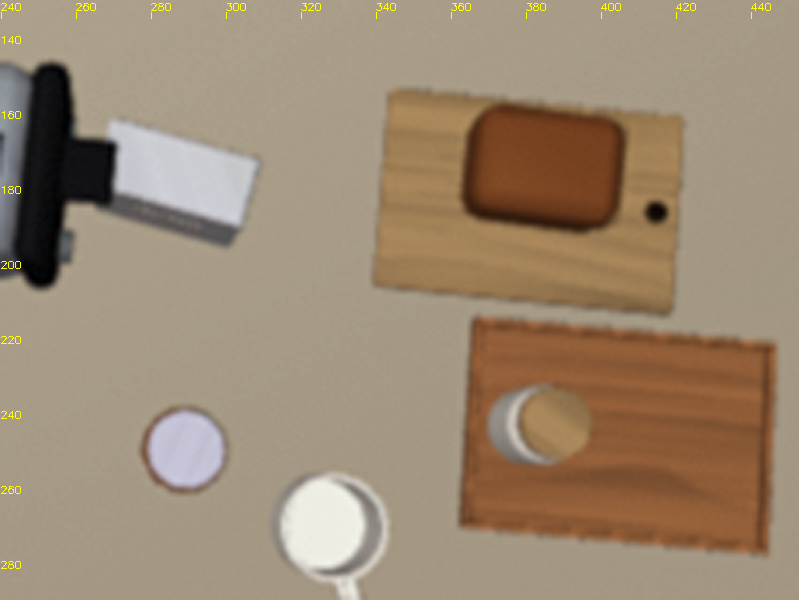

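View pics/scenec.png

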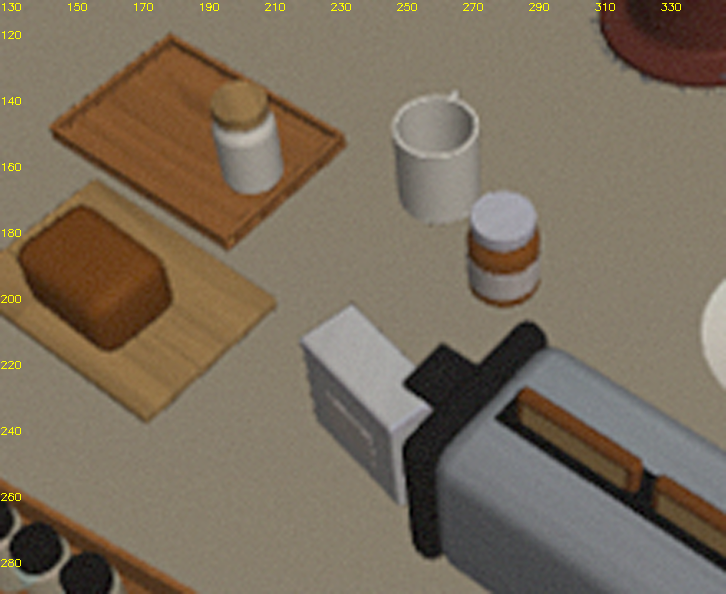

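The crops give usable corners. The tin's top face is at (269,162), (309,172) and (304,190). The tray rim corners are (366,215), (447,221), (444,277) and (363,270), and the tab's outer edge runs from (271,168) to (270,184). Next is fitting the poses.

```bash
cat > h.py <<'E'
import numpy as np
from scipy.optimize import least_squares
from station import *
C={n:get_calibration(n) for n in("top","scene")}
def proj(n,X):
    c=C[n];p=c["R"]@X+c["t"];return np.array([c["fx"]*p[0]/p[2]+c["cx"],c["fy"]*p[1]/p[2]+c["cy"]])
def back(n,u,z):
    c=C[n];d=c["R"].T@np.array([(u[0]-c["cx"])/c["fx"],(u[1]-c["cy"])/c["fy"],1]);o=-c["R"].T@c["t"];return o+d*(z-o[2])/d[2]
tc=lambda x,y:(x/3.75+239.6,y/3.75+129.6)
sc=lambda x,y:(x/3.3+129.6,y/3.3+109.6)
def fit(obs,x0):  # obs: (cam,(u,v),(lx,ly,z))
    def f(p):
        c,s=np.cos(p[2]),np.sin(p[2])
        return np.concatenate([proj(n,np.array([p[0]+c*l[0]-s*l[1],p[1]+s*l[0]+c*l[1],l[2]]))-u for n,u,l in obs])
    r=least_squares(f,x0);return r.x,np.abs(r.fun).max()
E
python3 - <<'E'
from h import *
np.set_printoptions(precision=4,suppress=True)
# world: image right=-y, up=+x
P=lambda x,y,z:print(back("top",tc(x,y),z))
# tin local x toward toaster (+y world roughly) -> yaw~pi/2 ; local +y -> world -x
a,b,z=.06,.0275,.125
o=[("top",tc(259,158),(-a,-b,z)),("top",tc(240,227),(-a,b,z)),("top",tc(110,120),(a,-b,z)),
 ("scene",sc(352,305),(-a,b,z)),("scene",sc(302,343),(-a,-b,z)),("scene",sc(393,433),(a,-b,z))]
p,e=fit(o,[.6,0,1.5]);print("tin",p,np.degrees(p[2]),e)
a,b,z=.0875,.125,.02
o=[("top",tc(474,318),(a,b,z)),("top",tc(776,343),(a,-b,z)),("top",tc(767,553),(-a,-b,z)),("top",tc(460,526),(-a,b,z)),
("scene",sc(170,35),(-a,-b,z)),("scene",sc(50,130),(a,-b,z)),("scene",sc(345,138),(-a,b,z)),("scene",sc(229,242),(a,b,z))]
p,e=fit(o,[.4,-.3,0]);print("tray",p,np.degrees(p[2]),e)
print("tab outer corners, canister, jam, mug, loaf")
P(116,142,.158);P(112,202,.158);P(555,422,.1);P(184,450,.095);P(330,525,.095);P(545,165,.075)
print(back("scene",sc(442,344),.158),back("scene",sc(404,384),.158))
print("black end",back("top",tc(55,65),.175),back("top",tc(40,285),.175))
from scipy.spatial.transform import Rotation as R
print(R.from_rotvec(get_obs()["tool_rot"]).as_matrix())
E
```

```text
tin [0.6333 0.0375 1.3197] 75.61354668980624 1.0376777884392823
tray [ 0.4411 -0.3343 -0.0688] -3.941892793757241 0.9537809326583329
tab outer corners, canister, jam, mug, loaf
[0.6489 0.0812 0.158 ]
[0.6033 0.0835 0.158 ]
[ 0.447 -0.261  0.1  ]
[0.421  0.0248 0.095 ]
[ 0.3654 -0.0881  0.095 ]
[ 0.6534 -0.2631  0.075 ]
[0.6041 0.0876 0.158 ] [0.6513 0.0847 0.158 ]
black end [0.7027 0.1275 0.175 ] [0.538  0.1351 0.175 ]
[[-0.9699  0.2433 -0.0007]
 [ 0.2433  0.9699 -0.0017]
 [ 0.0002 -0.0018 -1.    ]]
```

Call:
servo_tool([
  [1, 0, 0, -5, 10],
  [1, 0, 0, -5, 10],
  [1, 0, 0, -5, 10],
  [1, 0, 0, -5, 10],
  [1, 0, 0, -5, 10],
  [1, 0, 0, -5, 10],
  [1, 0, 0, 0, 10],
  [1, 0, 0, 0, 10],
  [1, 0, 0, 0, 10.3],
  [1, -18, 24, 0, 0],
  [1, -18, 24, 0, 0],
  [1, -18, 24, 0, 0],
], force=40)

```text
t: 1.6
tool_pos: [0.2087, 0.535, 0.2606]
tool_rot: [2.481, 1.926, -0.002]
contact_force: [0.9, -0.1, -0.4]
opening: 0.0856
grip_force: 0.0
```

Call:
servo_tool([
  [1, -24, 32, 0, 0],
  [1, -24, 32, 0, 0],
  [1, -24, 32, 0, 0],
  [1, -24, 32, 0, 0],
  [1, -24, 32, 0, 0],
  [1, -24, 32, 0, 0],
  [1, -24, 32, 0, 0],
  [1, -24, 32, 0, 0],
  [1, -24, 32, 0, 0],
  [1, -24, 32, 0, 0],
  [1, -24, 32, 0, 0],
  [1, -24, 32, 0, 0],
])

```text
t: 3.1
tool_pos: [0.5092, 0.1605, 0.2607]
tool_rot: [-2.482, -1.925, 0.001]
contact_force: [0.5, 0.6, -0.3]
opening: 0.0853
grip_force: 0.0
```

Call:
servo_tool([
  [1, -21.7, 30.2, 0, 0],
  [1, -21.7, 30.2, 0, 0],
  [1, -21.7, 30.2, 0, 0],
  [1, -21.7, 30.2, 0, 0],
  [1, -21.5, 30.1, 0, 0],
  [1, 0, 0, 30, 0],
  [1, 0, 0, 30, 0],
  [1, 0, 0, 30, 0],
  [1, 0, 0, 0, 0],
])

```text
t: 4.22
tool_pos: [0.6257, 0.0194, 0.1673]
tool_rot: [-2.478, -1.923, 0.009]
contact_force: [-0.1, -0.8, 0.3]
opening: 0.0851
grip_force: 0.0
```

```bash
python3 - <<'E'
from station import *
import cv2,numpy as np
a=cv2.resize(get_image("scene")[110:290,170:350,::-1],None,fx=3,fy=3); b=cv2.resize(get_image("top")[130:230,240:320,::-1],None,fx=3,fy=3)
c=np.zeros((540,780,3),np.uint8);c[:,:540]=a;c[:300,540:]=b
cv2.imwrite("pics/g1.png",cv2.convertScaleAbs(c,alpha=1.5))
E
```

```text
(no output)
```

View pics/g1.png

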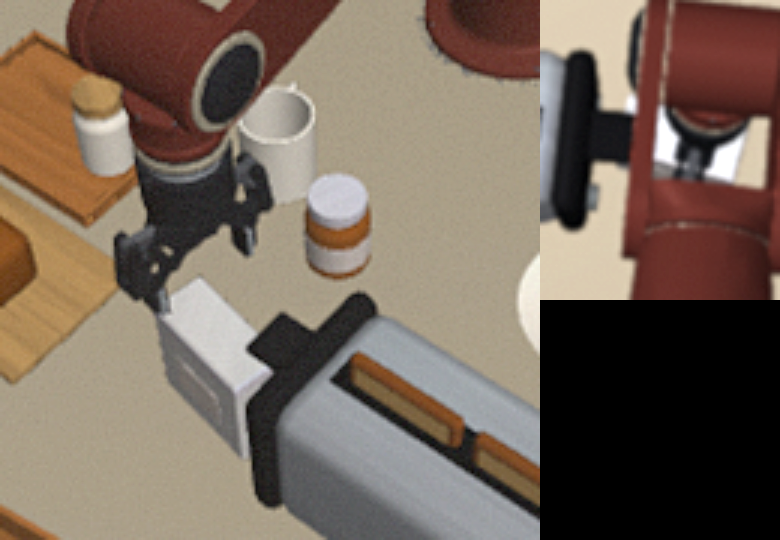

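The open fingers straddle the tin's far half, at about (160,300) and (245,240) in the crop, and the gripper body is clear of the tab. Now I'll descend and grip.

Call:
servo_tool([
  [1, 0, 2, 25, 0],
  [1, 0, 0, 25, 0],
  [1, 0, 0, 20, 0],
  [1, 0, 0, 12, 0],
  [1, 0, 0, 0, 0],
  [0, 0, 0, 0, 0],
  [0, 0, 0, 0, 0],
  [0, 0, 0, 0, 0],
  [0, 0, 0, 0, 0],
  [0, 0, 0, 0, 0],
], force=50)

```text
t: 5.58
tool_pos: [0.6307, 0.0187, 0.0908]
tool_rot: [2.481, 1.925, 0.002]
contact_force: [-2.2, 0.0, 7.1]
opening: 0.0542
grip_force: 53.8
```

Call:
servo_tool([
  [0, 0, 0, -4, 0],
  [0, 0, 0, -4, 0],
  [0, -8, 0, 0, 0],
  [0, -15, 0, 0, 0],
  [0, -15, 0, 0, 0],
  [0, -15, 0, 0, 0],
  [0, -10, 0, 0, 0],
  [0, 0, 0, 0, 0],
])

```text
t: 6.58
tool_pos: [0.6142, -0.0432, 0.0973]
tool_rot: [-2.483, -1.924, -0.0]
contact_force: [0.9, 0.7, -4.9]
opening: 0.0545
grip_force: 53.3
```

Call:
servo_tool([
  [0, 0, 0, -15, 0],
  [0, 0, 0, -30, 0],
  [0, 0, 0, -35, 0],
  [0, 0, 0, -35, 0],
  [0, 0, 0, -30, 5],
  [0, 0, 0, 0, 9],
  [0, 0, 0, 0, 10],
  [0, 0, 0, 0, 10],
  [0, 0, 0, 0, 10],
  [0, 0, 0, 0, 10],
  [0, 0, 0, 0, 10],
  [0, 0, 0, 0, 10],
])

```text
t: 8.07
tool_pos: [0.6146, -0.0415, 0.2437]
tool_rot: [-3.141, -0.037, -0.002]
contact_force: [-0.5, 0.0, -4.7]
opening: 0.0543
grip_force: 53.8
```

Call:
servo_tool([
  [0, 0, 0, 0, 5.5],
  [0, 0, 0, 0, 0],
])

```text
t: 8.32
tool_pos: [0.6146, -0.0417, 0.2435]
tool_rot: [-3.14, 0.103, -0.002]
contact_force: [-0.5, -0.4, -4.2]
opening: 0.0543
grip_force: 53.8
```

Call:
servo_tool([
  [0, -8, 16, 0, 0],
  [0, -16, 32, 0, 0],
  [0, -17, 34, 0, 0],
  [0, -17, 34, 0, 0],
  [0, -17, 34, 0, 0],
  [0, -17, 34, 0, 0],
  [0, -17, 34, 0, 0],
  [0, -17, 34, 0, 0],
  [0, -17, 34, 0, 0],
  [0, -17, 34, 0, 0],
  [0, -14, 28.3, 0, 0],
  [0, 0, 0, 0, 0],
])

```text
t: 9.82
tool_pos: [0.4154, -0.3799, 0.2427]
tool_rot: [3.139, -0.11, -0.001]
contact_force: [1.3, -0.1, -4.1]
opening: 0.0546
grip_force: 54.4
```

Call:
servo_tool([
  [0, 0, 0, 25, 0],
  [0, 0, 0, 30, 0],
  [0, 0, 0, 25, 0],
  [0, 0, 0, 20, 0],
  [0, 0, 0, 0, 0],
  [0, 0, 0, 0, 0],
])

```text
t: 10.58
tool_pos: [0.4177, -0.3785, 0.1436]
tool_rot: [3.138, -0.106, 0.002]
contact_force: [-0.3, 0.3, -3.0]
opening: 0.0543
grip_force: 54.4
```

```bash
python3 - <<'E'
from station import *
import cv2,numpy as np
a=cv2.resize(get_image("scene")[80:240,120:300,::-1],None,fx=3,fy=3); b=cv2.resize(get_image("top")[200:300,350:430,::-1],None,fx=3,fy=3)
c=np.zeros((480,780,3),np.uint8);c[:,:540]=a;c[:300,540:]=b
cv2.imwrite("pics/g2.png",cv2.convertScaleAbs(c,alpha=1.5))
E
```

```text
(no output)
```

View pics/g2.png

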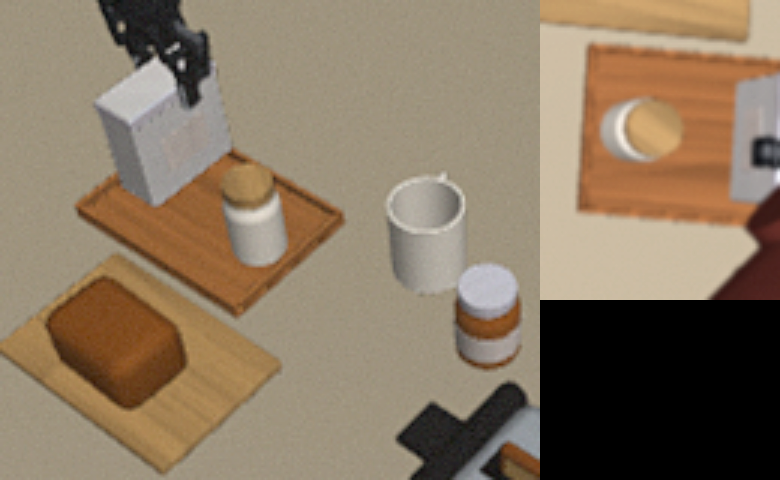

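The tin hangs level over the free half of the tray. Its left top corners are at about (416,227) and (414,266) in the top view. I'll check the offset numerically.

```bash
python3 - <<'E'
from h import *
for z in(.175,.18):
  for u in((415.2,226.8),(413.5,265.2)):
    X=back("top",u,z)[:2]-[.4411,-.3343];c,s=np.cos(-.0688),np.sin(-.0688);print(z,c*X[0]+s*X[1],-s*X[0]+c*X[1])
E
```

```text
0.175 0.04474387740230951 0.021072013884672596
0.175 -0.05952485689753929 0.020873111167710637
0.18 0.044253122758063416 0.022752558146685104
0.18 -0.05956776513708689 0.022554509740147798
```

```bash
python3 - <<'E'
from h import *
for z in(.05,.054):
  for u in((415.2,226.8),(413.5,265.2)):
    X=back("top",u,z)[:2]-[.4411,-.3343];c,s=np.cos(-.0688),np.sin(-.0688);print(z,c*X[0]+s*X[1],-s*X[0]+c*X[1])
E
```

```text
0.05 0.057012743508462284 -0.02094159266564145
0.05 -0.0584521509088488 -0.021161853143219382
0.054 0.05662013979306538 -0.019597157256031398
0.054 -0.05848647750048691 -0.01981673428526962
```

The visible corners are the tin's bottom edge. It is centred in tray x and its near side is at y ≈ -0.02, as planned, so I'll lower it.

Call:
servo_tool([
  [0, 0, 0, 20, 0],
  [0, 0, 0, 15, 0],
  [0, 0, 0, 6, 0],
  [0, 0, 0, 2, 0],
  [0, 0, 0, 2, 0],
  [0, 0, 0, 0, 0],
  [0, 0, 0, 0, 0],
])

```text
t: 11.55
tool_pos: [0.4174, -0.3782, 0.0978]
tool_rot: [3.139, -0.106, 0.001]
contact_force: [1.2, -0.2, -3.7]
opening: 0.0544
grip_force: 54.4
```

Call:
servo_tool([
  [0, 0, 0, 1.5, 0],
  [0, 0, 0, 1, 0],
  [0, 0, 0, 1, 0],
  [0, 0, 0, 0, 0],
])

```text
t: 12.05
tool_pos: [0.4176, -0.3785, 0.0968]
tool_rot: [3.139, -0.106, 0.001]
contact_force: [-4.7, 5.1, 10.4]
opening: 0.0545
grip_force: 56.0
```

Call:
servo_tool([
  [0.7, 0, 0, 0, 0],
  [0.8, 0, 0, 0, 0],
  [1, 0, 0, 0, 0],
  [1, 0, 0, 0, 0],
  [1, 0, 0, 0, 0],
  [1, 0, 0, -15, 0],
  [1, 0, 0, -30, 0],
  [1, 0, 0, -40, 0],
  [1, 0, 0, -40, 0],
  [1, 0, 0, -40, 0],
  [1, 0, 0, 0, 0],
])

```text
t: 13.42
tool_pos: [0.4187, -0.3797, 0.2651]
tool_rot: [3.132, -0.106, 0.011]
contact_force: [-0.2, -0.7, 0.0]
opening: 0.0849
grip_force: 0.0
```

```bash
python3 - <<'E'
from station import *
import cv2,numpy as np
a=cv2.resize(get_image("scene")[80:290,120:300,::-1],None,fx=2.5,fy=2.5)
cv2.imwrite("pics/g3.png",cv2.convertScaleAbs(a,alpha=1.5))
E
```

```text
(no output)
```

View pics/g3.png

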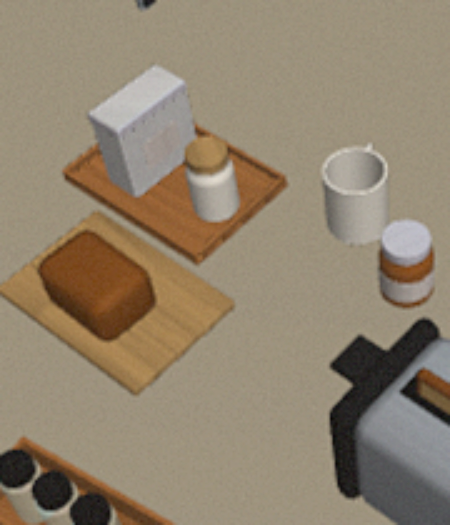

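The tin stands upright in the tray beside the canister, and everything else is undisturbed. Next is the lever.

Call:
servo_tool([
  [0, 0, 0, 0, -9],
  [0, 0, 0, 0, -10],
  [0, 0, 0, 0, -10],
  [0, 0, 0, 0, -10],
  [0, 0, 0, 0, -10],
  [0, 0, 0, 0, -10],
  [0, 0, 0, 0, -10],
  [0, 0, 0, 0, -10],
  [0, 0, 0, 0, -10],
  [0, 0, 0, 0, -2.2],
  [0, 20, 8, 0, 0],
  [0, 35, 14, 0, 0],
])

```text
t: 14.98
tool_pos: [0.4416, -0.3229, 0.2576]
tool_rot: [-2.274, -2.165, -0.0]
contact_force: [0.3, -0.0, -0.4]
opening: 0.0002
grip_force: 0.0
```

Call:
servo_tool([
  [0, 36, 14, 0, 0],
  [0, 36, 14, 0, 0],
  [0, 36, 14, 0, 0],
  [0, 36, 14, 0, 0],
  [0, 36, 14, 0, 0],
  [0, 36, 14, 0, 0],
  [0, 36, 14, 0, 0],
  [0, 36, 14, 0, 0],
  [0, 36, 14, 0, 0],
  [0, 36, 14, 0, 0],
  [0, 36, 14, 0, 0],
  [0, 0, 0, 0, 0],
])

```text
t: 16.48
tool_pos: [0.6136, 0.0674, 0.2576]
tool_rot: [-2.268, -2.172, 0.002]
contact_force: [-0.3, -0.5, 0.2]
opening: 0.0002
grip_force: 0.0
```

Call:
servo_tool([
  [0, 27, 12.5, 0, 0],
  [0, 0, 0, 30, 0],
  [0, 0, 0, 30, 0],
  [0, 0, 0, 26, 0],
  [0, 0, 0, 0, 0],
  [0, 0, 0, 0, 0],
])

```text
t: 17.23
tool_pos: [0.6281, 0.0905, 0.1738]
tool_rot: [2.273, 2.168, 0.001]
contact_force: [0.2, 0.9, 0.2]
opening: -0.0003
grip_force: 0.0
```

```bash
python3 - <<'E'
from station import *
import cv2,numpy as np
a=cv2.resize(get_image("scene")[150:290,190:370,::-1],None,fx=3.5,fy=3.5,interpolation=2)
cv2.imwrite("pics/g4.png",cv2.convertScaleAbs(a,alpha=1.9))
E
```

```text
(no output)
```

View pics/g4.png

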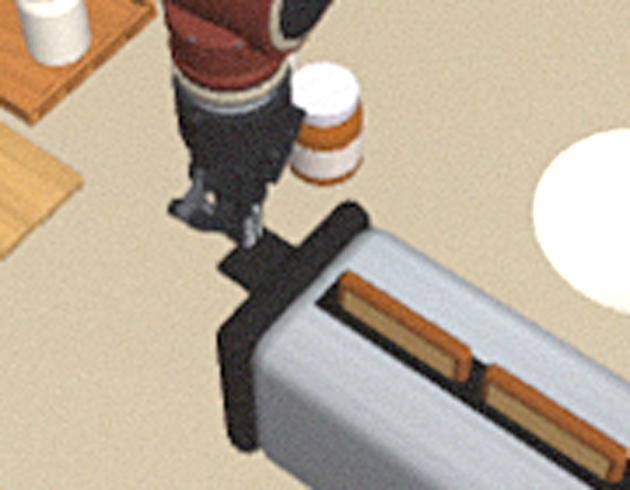

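The fingertip at (250,242) sits just above the tab's outer part, whose corners are (262,225) and (220,268). I'll shift slightly inward and push.

Call:
servo_tool([
  [0, 4, 0, 8, 0],
  [0, 0, 0, 8, 0],
  [0, 0, 0, 6, 0],
  [0, 0, 0, 5, 0],
  [0, 0, 0, 0, 0],
])

```text
t: 17.9
tool_pos: [0.6285, 0.095, 0.1466]
tool_rot: [2.272, 2.169, 0.002]
contact_force: [-1.4, 1.8, 4.9]
opening: 0.0002
grip_force: 2.7
```

Force of about 5 N shows the tip is pressing the lever, so I'll continue.

Call:
servo_tool([
  [0, 0, 0, 7, 0],
  [0, 0, 0, 7, 0],
  [0, 0, 0, 7, 0],
  [0, 0, 0, 6, 0],
  [0, 0, 0, 5, 0],
  [0, 0, 0, 2, 0],
  [0, 0, 0, 0, 0],
  [0, 0, 0, 0, 0],
])

```text
t: 18.9
tool_pos: [0.6277, 0.0945, 0.1129]
tool_rot: [-2.272, -2.168, 0.002]
contact_force: [-4.5, -0.2, 7.1]
opening: 0.0
grip_force: 3.8
```

Call:
servo_tool([
  [0, 0, 0, 1.5, 0],
  [0, 0, 0, 0, 0],
  [0, 0, 0, 0, 0],
])

```text
t: 19.27
tool_pos: [0.6278, 0.0945, 0.1129]
tool_rot: [-2.272, -2.169, 0.002]
contact_force: [-7.5, -0.7, 13.0]
opening: -0.0003
grip_force: 6.6
```

At the end stop: force rises and z no longer changes. Retracting up and away.

Call:
servo_tool([
  [0, 0, 0, -10, 0],
  [0, 0, 0, -30, 0],
  [0, 0, 0, -40, 0],
  [0, 0, 0, -40, 0],
  [0, -40, -20, -20, 0],
  [0, -40, -40, 0, 0],
  [0, -40, -40, 0, 0],
  [0, -30, -30, 0, 0],
  [0, 0, 0, 0, 0],
  [0, 0, 0, 0, 0],
])

```text
t: 20.52
tool_pos: [0.4915, -0.049, 0.2504]
tool_rot: [2.273, 2.168, 0.001]
contact_force: [0.7, 0.4, -0.1]
opening: -0.0003
grip_force: 0.0
```

```bash
python3 - <<'E'
from station import *
import cv2
a=get_image("scene")[60:350,120:410,::-1]
cv2.imwrite("pics/g5.png",cv2.convertScaleAbs(cv2.resize(a,None,fx=2,fy=2),alpha=1.8))
print(get_obs()["contact_force"])
E
```

```text
[0.3239281  0.92364477 0.19594885]
```

View pics/g5.png

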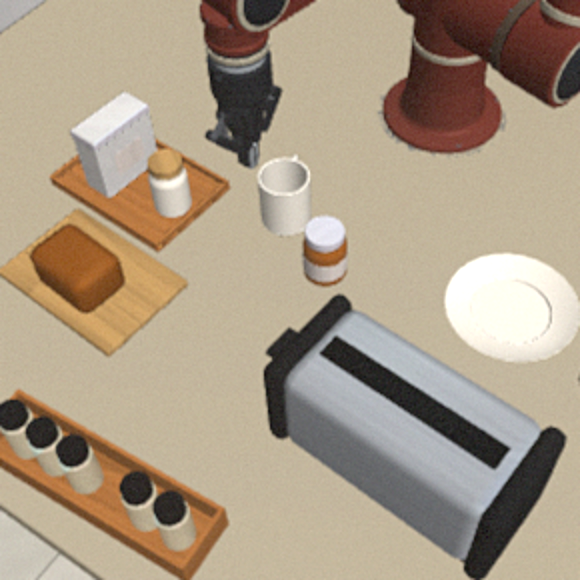

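The bread has sunk out of sight, the tab is down at (283,345), the tin is upright in the tray at (115,145), and the gripper is clear.

```bash
python3 -c "
from station import *
print(finish_job())"
```

```text
the job is handed in; nothing more can be done
None
```

The tin stands upright in the tray beside the canister, the toaster's lever is latched down with the bread lowered, and the job was handed in at about 21 s (no verdict was returned).

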